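# Plug the check probe into the foam cutter's control box and press its test button

### The arm

A 7-joint arm with a two-finger parallel gripper is mounted at the origin on the work surface. World frame = base frame: x ahead of the robot, y to its left, z up, the work surface at z = 0. Lengths are in m, angles in degrees, forces in N, time in s.
With the tool pointing down it reaches from about 0.35 to 0.9 m from the base axis. Payload 8.1 kg.
Tool frame: the origin (TCP) lies at the very end of the fingers, on their centre line; the grasp point (between the pads) lies 19 mm behind it; z points along the fingers, y is the line along which they close (so a half turn about z gives the same grasp; the last joint's range is limited). The gripper opens to 92 mm and grips with 3 to 60 N. Pads are 19 mm wide; open, the fingers measure 130 mm over their backs; the gripper's body (75 mm by 190 mm) begins 47 mm behind the grasp point.
Start: joints at [-69.305, 24.895, 1.432, 90.138, -0.665, 64.973, -4.303], TCP at [0.28, 0.559, 0.227] pointing down, gripper open.
Joint ranges: [-149.89, 149.89], [-25.12, 119.58], [-72.63, 75.52], [4.76, 147.25], [-75.54, 255.54], [6.69, 114.76], [-157.13, 157.13]. Speed limits (degrees/s): [127.2, 127.2, 172.46, 172.46, 180, 180, 180].

### API

Orientations are given as a 3x3 rotation matrix whose columns are the frame's x, y, z axes.
In Python, from station import observe, grab_frame, camera_params, sign_off gives the robot as it stands.
- The arm moves only by the tool play_rows, never from a script. Its argument "motion" is a list of rows, each an object with "angular": the turn, a rotation vector about the tool's x, y, z as a fraction of full scale, a list of three; "translation": the shift along the tool's x, y, z as a fraction of full scale, a list of three; "jaw": the closure, from 0 (fully open) to 1 (shut). In form: [{"angular": [rx, ry, rz], "translation": [dx, dy, dz], "jaw": jaw}, ...]. A call has 1 to 12 rows; each row shifts and turns the commanded pose from where the row before left it, along the tool's axes as they then stand; what a row does not reach is not made up. Full scale, the value 1, is 0.04 m for a shift and 6 degrees for a turn. A row lasts 1/10 s, in which the tool goes at most 50 mm and 8.59 degrees, less where a joint would pass 70% of its speed; a pose out of reach is approached as far as the arm can. A call with a number of a shift or a turn outside -1 to 1 is refused whole. A call with a gripper value outside its range is refused whole. The fingers move at their own pace and stop on an object; the grip force is fixed at half the most. Time passes only in rows, so rows that do not move let the fingers close. It gives the time, the measured TCP pose, the force, the opening and the grip force at its end, in the units of the state.
- observe(): the state, without advancing time (a new reading comes with each control period).
- grab_frame(name): name is "scene" or "top" or "wrist"; returns (picture, depth): 384x512x3 uint8, red, green, blue; 384x512 float32, m along the optical axis (not along the pixel's ray), 0 where there is no reading.
- camera_params(name): a dict with "K" (3x3 intrinsics, pixels), "D" ([k1, k2, p1, p2, k3] as OpenCV has them; the pictures are not rectified), "world_to_cam" (4x4, takes a point from world to camera coordinates). Camera axes: x right, y down, z forward; pixel columns grow to the right and rows downward; lengths in m; the calibration is good to about 2 mm. A picture is of the moment at which its call begins: read the wrist's pose just before it. camera_params takes no time and is no camera call; for the wrist camera it gives the pose at the moment of the call.
- sign_off(): hands the job in; it is judged then, once.
The state is a dict: "clock": time; "qpos": joint angles; "qvel": joint speeds; "joint_efforts": joint torques, N m; "eef_pos": TCP position; "tcp_rot": TCP orientation; "force": force on the tool from outside, world axes, zero at the start; "moment": the same for the moment, N m; "width": opening from 0.0 (shut) to 1.0 (fully open); "grasp_force": force on a finger pad.
Only numpy, scipy, OpenCV 4.12 (cv2) and the standard library are available. Lean on these libraries where they do the work, as an engineer would, in place of code of your own. Each camera call takes 0.05 s, during which the arm holds its last target. There are 200 camera calls.

### The job

Check the foam cutter's control box: take the flat-bladed check probe out of its wooden holder, stand it in the slot of the low wooden rest block and let go so that you can grip it the other way round, then push its blade fully home in the oblong terminal between the two upright guards on the box. With the probe left standing there on its own, press the box's round push button right down and let it come up again. Do not knock over the glue bottle.

Things in the scene. Friction and masses are not known exactly. Their poses are not given: they have to be found in the camera images.
- probe: The check probe, 70 g: grey ribbed head 44 (x) x 14 (y) x 36 (z) mm above a flat steel blade 12 (x) x 6 (y) x 26 mm (9 x 3 mm over its last 3 mm). Origin at the centre of the blade's end (lowest point), z up: head's underside (shoulder) at z 26, top at z 62 mm. A half turn about z fits as well. Starts upright in the holder.
- case: Fixed plywood holder: base 60 x 60 x 30 mm, slot 15 (x) x 9 mm, 28 deep; the blade stands in it, shoulder on the base. Two cheeks, 36 long (x), 12 thick, 38 high (2 above the head's top) stand 3 mm from the head's flat sides: only its two ends, 44 mm apart along x and 4 mm out beyond the cheeks, can be gripped. Origin: centre of the underside.
- rest_slot (a point): Centre of the slot's mouth in the top of the fixed, bare plywood rest block (90 x 55 x 30 mm high); z up; slot 15 mm along x, 9 along y, 28 deep. Standing in it, the probe's shoulder rests on the block, its head free on all sides. The holder and the rest block may be in each other's places.
- control_box: Fixed white control box, 150 (x) x 190 (y) x 55 mm high. Origin: centre of the underside. On its top: the guarded terminal, the push button, a small black dial (24 mm wide, 13 high, at x 45, y 5 mm) and a bare round opening of 10 mm that is not used (x -45, y 0).
- terminal (a point): Centre of the mouth of the oblong opening in the box's top (box x 0, y 45, z 55 mm); z up; 14 mm along x, 8 along y, 1.5 mm chamfer, 30 deep. Fully home, the probe's shoulder rests on the box, its tip 26 mm below this point. Grey guards 8 thick, 34 long (y), 40 mm high at x +32 and -32 (56 clear between): grip the flat sides, closing along y.
- test_button_top (a point): Centre of the top of the round grey push button (28 mm across, in a 44 mm steel ring 12 mm high), 18 mm above the box's top at x -15, y -55 mm of the box; pressed straight down.
- test_button (a joint): Travel of the push button (m): 0 up, 0.006 fully down; it springs back; needs about 1.2 N to start and 4 N to go fully down.
- glue_bottle: White glue bottle with a cap, 60 mm across, 170 mm high, standing loose behind the holder and the rest block; origin at the centre of its underside.
Things that resemble listed ones, but are neither listed nor needed, are in the scene too. What is shaped like the probe but blue or red is not meant.

How it is judged:
By the outcome, as a careful person would: the job done as asked, in the order asked, and still so for the second after the job is handed in, with the robot touching nothing.
It also fails if it takes over 72 s, if anything falls off the work surface, if the arm or the gripper's body presses on something with over 40 N, if the wrist force passes 120 N, or if a joint passes its speed limit or range.

## Working session

There is one attempt and no reset: what is moved stays moved. The work goes in short steps, Python scripts to look and compute and a tool call to move; the robot and the scene stay as the last step left them, time stands still between calls to the robot, and variables do not carry over. Pictures are saved under pics/ and viewed, at most 10 in all, crops included, and the job is handed in when it is done.

Besides the shell and the picture viewer there is one more tool, called after "Emit:" as a command line: name --argument value ..., lists and objects as JSON in quotes. play_rows: Moves the arm, as the interface text tells. Its arguments: {"type":"object","properties":{"motion":{"type":"array"}},"required":["motion"]}

```bash
mkdir -p pics
cat > h.py <<'E'
import numpy as np, cv2, json
from station import observe, grab_frame, camera_params, sign_off
np.set_printoptions(precision=4,suppress=True)
def snap(n,name):
    p=camera_params(n); im,d=grab_frame(n)
    np.savez(f'{name}.npz',im=im,d=d,K=p['K'],D=p['D'],T=p['world_to_cam'])
    cv2.imwrite(f'pics/{name}.png',im[:,:,::-1]); return im,d,p
def cloud(name):
    z=np.load(f'{name}.npz'); d=z['d']; h,w=d.shape
    u,v=np.meshgrid(np.arange(w),np.arange(h))
    n=cv2.undistortPoints(np.stack([u,v],-1).reshape(-1,1,2).astype(float),z['K'],z['D']).reshape(h,w,2)
    c=np.dstack([n*d[...,None],d]); T=z['T']
    return z['im'],(c-T[:3,3])@T[:3,:3],d>0
def ray(name,u,v,zw):
    z=np.load(f'{name}.npz'); n=cv2.undistortPoints(np.array([[[u,v]]],float),z['K'],z['D']).ravel()
    T=z['T']; r=T[:3,:3].T@np.array([*n,1]); o=-T[:3,:3].T@T[:3,3]
    return o+r*(zw-o[2])/r[2]
E
python3 - <<'E'
from h import *
for n in ('top','scene'): im,d,p=snap(n,n+'0')
a,b=[cv2.imread(f'pics/{n}0.png') for n in('top','scene')]
cv2.imwrite('pics/t0.png',cv2.resize(a,(800,600)));cv2.imwrite('pics/s0.png',cv2.resize(b,(800,600)))
print(observe())
E
```

```text
{'clock': 0.1, 'qpos': array([-69.3065,  24.9329,   1.4309,  90.1838,  -0.6643,  64.9733,
        -4.3026]), 'qvel': array([-0.0098, -0.0765, -0.0777, -0.2202,  0.0443, -0.0795,  0.0193]), 'joint_efforts': array([  0.0035, -66.9128,   0.9879, -31.5147,  -0.0606,   0.0373,
         0.    ]), 'eef_pos': array([0.2794, 0.5585, 0.226 ]), 'tcp_rot': array([[-0.8943,  0.4474, -0.0005],
       [ 0.4474,  0.8943, -0.0013],
       [-0.0001, -0.0014, -1.    ]]), 'force': array([ 0.5567, -0.0715, -0.4483]), 'moment': array([-0.0041, -0.0059,  0.0126]), 'grasp_force': 0.0, 'width': 1.0016679706209957}
```

View pics/t0.png

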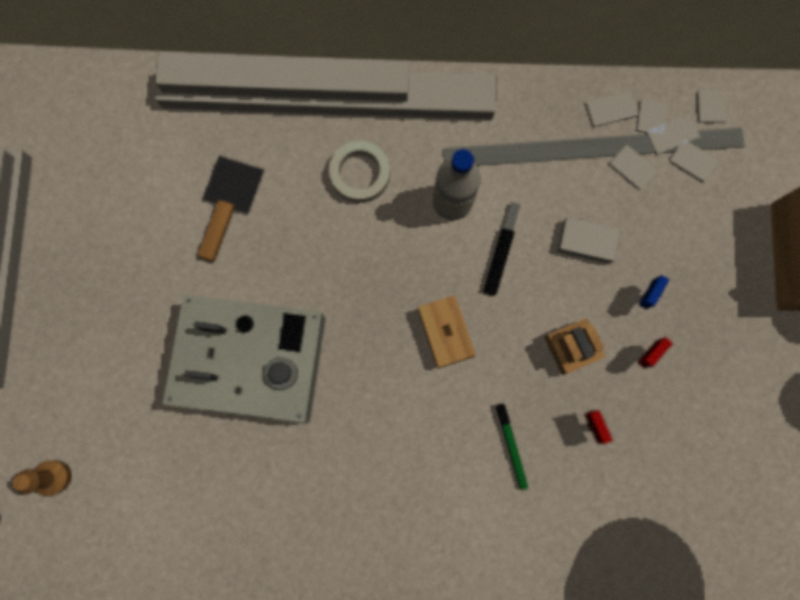

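View pics/s0.png

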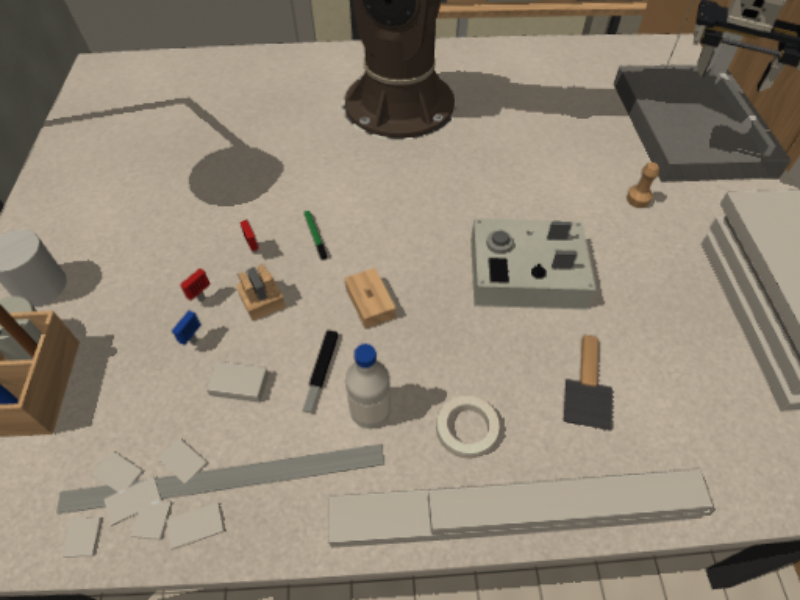

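Top view (800x600): the holder with the grey head is at (575,345), the bare rest block with its slot at (447,330), and the box at (243,360). The terminal is at (211,353) between guards, the button at (281,373) and the bottle at (457,185). Blue (655,292) and red (656,352), (599,426) are decoys. The only grey head stands between the holder's cheeks, so that one is meant. I'll measure now and confirm it in a crop.

Run:
```python
from h import *
im,P,ok=cloud('top0')
def s(u,v): return u*.64,v*.64
def rect(u0,u1,v0,v1,z0,z1,n):
    u0,v0=s(u0,v0);u1,v1=s(u1,v1)
    m=np.zeros(ok.shape,bool);m[int(v0):int(v1),int(u0):int(u1)]=1
    m&=ok&(P[...,2]>z0)&(P[...,2]<z1)
    q=P[m]; r=cv2.minAreaRect((q[:,:2]*1000).astype(np.float32)); print(n,len(q),r,np.median(q,0)); return r
rect(400,490,280,380,.022,.036,'rest'); rect(530,620,305,385,.022,.036,'case base'); rect(530,620,305,385,.05,.08,'case top')
rect(150,340,280,440,.045,.062,'box');rect(150,240,300,400,.085,.11,'guards');rect(250,310,345,400,.068,.085,'button')
for n,u,v,z in [('slot',447,330,.03),('term',211,353,.055),('btn',281,373,.073),('open',238,391,.055)]: print(n,ray('top0',*s(u,v),z))
a=cv2.imread('pics/top0.png')
c=[cv2.resize(a[y:y+60,x:x+80],(400,300),interpolation=cv2.INTER_CUBIC) for x,y in((328,190),(246,180))]
b=cv2.imread('pics/scene0.png'); c2=[cv2.resize(b[y:y+60,x:x+80],(400,300),interpolation=cv2.INTER_CUBIC) for x,y in((125,155),(300,130))]
cv2.imwrite('pics/c0.png',np.vstack([np.hstack(c),np.hstack(c2)]))
```

```text
rest 1005 ((551.7222290039062, -84.9225845336914), (90.2281494140625, 55.39604949951172), 19.93437957763672) [ 0.5506 -0.0849  0.032 ]
case base 348 ((536.4606323242188, -265.7874755859375), (59.798370361328125, 60.856651306152344), 25.00249671936035) [ 0.5265 -0.2534  0.032 ]
case top 423 ((536.238037109375, -265.308837890625), (43.56122970581055, 44.69963836669922), 23.607742309570312) [ 0.5357 -0.264   0.0686]
box 5809 ((503.4286804199219, 190.9972381591797), (191.53219604492188, 149.5690460205078), 84.35091400146484) [0.5044 0.1927 0.0569]
guards 147 ((507.6441650390625, 235.81500244140625), (32.69425964355469, 71.29130554199219), 84.58031463623047) [0.4805 0.2349 0.0964]
button 278 ((483.2904968261719, 136.90199279785156), (41.521568298339844, 39.574432373046875), 4.02498722076416) [0.4825 0.1359 0.0748]
slot [ 0.5518 -0.0859  0.03  ]
term [0.5072 0.2341 0.055 ]
btn [0.4818 0.1356 0.073 ]
open [0.4574 0.1944 0.055 ]
```

View pics/c0.png

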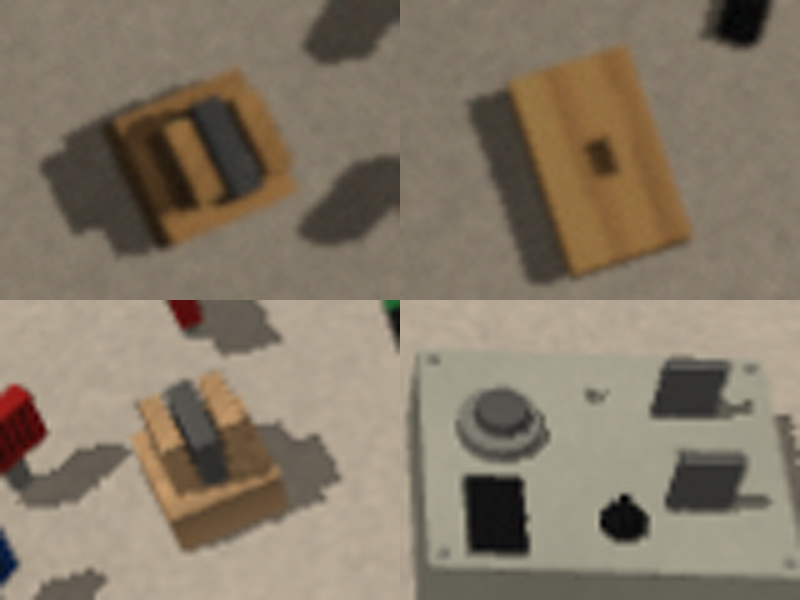

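The crop confirms it: the grey head sits between the holder's two cheeks, and the block on the right is bare with one slot. Next is a motion planner helper that converts world targets to tool-frame rows.

```bash
cat >> h.py <<'E'
from scipy.spatial.transform import Rotation as Ro
def plan(tgt,yaw=None,f=0.9):
    """total turn first (deg about tool z), then shift in tool axes, in full-scale units"""
    s=observe(); R=s['tcp_rot']; p=s['eef_pos']
    cur=np.degrees(np.arctan2(R[1,1],R[0,1])); t=0
    if yaw is not None: t=-((yaw-cur+90)%180-90)
    a=np.radians(-t); Rn=Ro.from_euler('z',a).as_matrix()@R
    d=Rn.T@(np.array(tgt)-p)/.04
    n=int(np.ceil(np.abs(d).max()/f)); k=int(np.ceil(abs(t)/6/f))
    print('at',p,'yaw %.2f'%cur,'q7 %.0f'%s['qpos'][6],'F',s['force'],'w %.3f gf %.1f t %.1f'%(s['width'],s['grasp_force'],s['clock']))
    print('turn %.3f total, %d rows of %.3f ; shift total %s, %d rows of %s'%(t/6,k,t/6/max(k,1),d,n,d/max(n,1)))
E
python3 -c "
from h import *
plan([.508,.236,.227],25)"
```

```text
at [0.2794 0.5585 0.226 ] yaw 63.42 q7 -4 F [ 0.5567 -0.0715 -0.4483] w 1.002 gf 0.0 t 0.1
turn 6.404 total, 8 rows of 0.801 ; shift total [-9.7233  1.7712 -0.0257], 11 rows of [-0.8839  0.161  -0.0023]
```

Emit:
play_rows --motion '[{"angular":[0,0,0.8],"translation":[0,0,0],"jaw":0},{"angular":[0,0,0.8],"translation":[0,0,0],"jaw":0},{"angular":[0,0,0.8],"translation":[0,0,0],"jaw":0},{"angular":[0,0,0.8],"translation":[0,0,0],"jaw":0},{"angular":[0,0,0.8],"translation":[0,0,0],"jaw":0},{"angular":[0,0,0.8],"translation":[0,0,0],"jaw":0},{"angular":[0,0,0.8],"translation":[0,0,0],"jaw":0},{"angular":[0,0,0.8],"translation":[0,0,0],"jaw":0}]'

```text
clock: 0.9
eef_pos: [0.2794, 0.5587, 0.2263]
tcp_rot: [[-0.42, 0.908, -0.0], [0.908, 0.42, -0.001], [-0.001, -0.001, -1.0]]
force: [0.3, 0.1, -0.1]
width: 0.997
grasp_force: 0.0
```

Emit:
play_rows --motion '[{"angular":[0,0,0],"translation":[-0.88,0.16,0],"jaw":0},{"angular":[0,0,0],"translation":[-0.88,0.16,0],"jaw":0},{"angular":[0,0,0],"translation":[-0.88,0.16,0],"jaw":0},{"angular":[0,0,0],"translation":[-0.88,0.16,0],"jaw":0},{"angular":[0,0,0],"translation":[-0.88,0.16,0],"jaw":0},{"angular":[0,0,0],"translation":[-0.88,0.16,0],"jaw":0},{"angular":[0,0,0],"translation":[-0.88,0.16,0],"jaw":0},{"angular":[0,0,0],"translation":[-0.88,0.16,0],"jaw":0},{"angular":[0,0,0],"translation":[-0.88,0.16,0],"jaw":0},{"angular":[0,0,0],"translation":[-0.88,0.16,0],"jaw":0},{"angular":[0,0,0],"translation":[-0.88,0.16,0],"jaw":0},{"angular":[0,0,0],"translation":[0,0,0],"jaw":0}]'

```text
clock: 2.1
eef_pos: [0.51, 0.2321, 0.2267]
tcp_rot: [[-0.416, 0.909, 0.001], [0.909, 0.416, -0.003], [-0.003, 0.0, -1.0]]
force: [-0.4, -0.5, -0.1]
width: 0.998
grasp_force: 0.0
```

Run:
```python
from h import *
im,d,p=snap('wrist','w1')
T=p['world_to_cam']; print(-T[:3,:3].T@T[:3,3],T[:3,:3])
for n,x in [('term',[.508,.236,.055]),('slot',[.552,-.085,.03]),('btn',[.483,.138,.073])]:
    print(n,cv2.projectPoints(np.array([x]),cv2.Rodrigues(T[:3,:3])[0],T[:3,3],p['K'],np.array(p['D']))[0].ravel())
plan([.552,-.085,.227],25)
plan([.536,-.2655,.15],25)
```

```text
[0.4792 0.2971 0.3849] [[ 0.9089  0.4169 -0.0013]
 [ 0.4025 -0.8768  0.2632]
 [ 0.1086 -0.2397 -0.9647]]
term [254.684  173.6785]
slot [194.329 365.708]
btn [201.2173 241.6197]
at [0.5084 0.2351 0.2265] yaw 24.73 q7 1 F [-0.6328 -0.0328 -0.1024] w 0.998 gf 0.0 t 2.1
turn -0.044 total, 1 rows of -0.044 ; shift total [-7.7118 -2.3946 -0.0019], 9 rows of [-0.8569 -0.2661 -0.0002]
at [0.5084 0.2351 0.2265] yaw 24.73 q7 1 F [-0.6328 -0.0328 -0.1024] w 0.998 gf 0.0 t 2.1
turn -0.044 total, 1 rows of -0.044 ; shift total [-11.6303  -4.6636   1.9283], 13 rows of [-0.8946 -0.3587  0.1483]
```

View pics/w1.png

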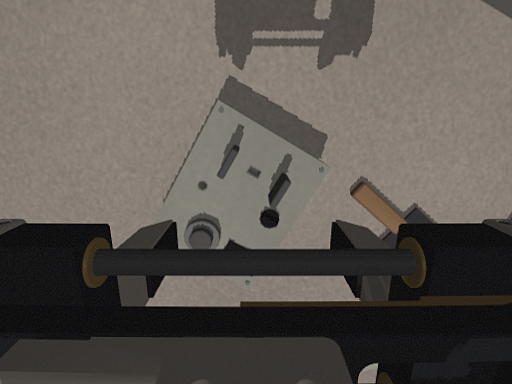

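The wrist view shows the terminal at (254,171) between guards and the button at (202,237), both about 3 px above prediction. I'll extract the terminal centre and then move to the rest and holder.

```bash
cat >> h.py <<'E'
def hole(name,u,v,r,zw,th=0.6):
    """centroid & axis of the dark patch round u,v"""
    g=cv2.cvtColor(np.load(f'{name}.npz')['im'],cv2.COLOR_RGB2GRAY)
    w=g[v-r:v+r+1,u-r:u+r+1].astype(float); b=(w<np.median(w)*th).astype(np.uint8)
    n,l,s,c=cv2.connectedComponentsWithStats(b); 
    for i in range(1,n):
        if s[i,4]<8: continue
        y,x=np.where(l==i); q=np.array([ray(name,a+u-r,e+v-r,zw)[:2] for a,e in zip(x,y)])*1000
        print('patch',s[i,4],c[i]+[u-r,v-r],'world',q.mean(0),cv2.minAreaRect(q.astype(np.float32)))
E
python3 - <<'E'
from h import *
hole('w1',254,171,11,.055); hole('w1',202,185,8,.055)
hole('top0',135,226,8,.055); hole('top0',286,211,8,.03)
hole('top0',152,250,7,.055)
im,P,ok=cloud('w1')
m=np.zeros(ok.shape,bool); m[90:220,150:340]=1
m&=ok&(P[...,2]>.085)&(P[...,2]<.12)
print('guards',cv2.minAreaRect((P[m][:,:2]*1000).astype(np.float32)),np.median(P[m],0))
E
```

```text
patch 62 [253.6774 171.9194] world [506.0518 237.4164] ((505.9363708496094, 237.95724487304688), (7.352480888366699, 13.398652076721191), 83.18479919433594)
patch 46 [202.3696 184.8913] world [457.0976 197.6898] ((457.28741455078125, 197.62278747558594), (8.45901870727539, 7.35227108001709), 24.64335823059082)
patch 19 [134.5789 225.3684] world [508.3764 235.1992] ((508.0968017578125, 235.34336853027344), (10.690207481384277, 6.258430480957031), 4.433090686798096)
patch 22 [285.7727 211.0455] world [552.1423 -85.2564] ((552.0341796875, -85.31221008300781), (13.791881561279297, 6.917552947998047), 27.57169532775879)
patch 12 [152.  249.5] world [458.8943 195.1301] ((458.89495849609375, 195.13124084472656), (6.422967910766602, 4.150744915008545), 4.1276350021362305)
guards ((506.34588623046875, 236.81544494628906), (34.44605255126953, 72.08159637451172), 84.60615539550781) [0.5333 0.2376 0.095 ]
```

Emit:
play_rows --motion '[{"angular":[0,0,0],"translation":[-0.9,-0.36,0],"jaw":0},{"angular":[0,0,0],"translation":[-0.9,-0.36,0],"jaw":0},{"angular":[0,0,0],"translation":[-0.9,-0.36,0],"jaw":0},{"angular":[0,0,0],"translation":[-0.9,-0.36,0],"jaw":0},{"angular":[0,0,0],"translation":[-0.9,-0.36,0],"jaw":0},{"angular":[0,0,0],"translation":[-0.9,-0.36,0],"jaw":0},{"angular":[0,0,0],"translation":[-0.9,-0.36,0],"jaw":0},{"angular":[0,0,0],"translation":[-0.9,-0.36,0],"jaw":0},{"angular":[0,0,0],"translation":[-0.9,-0.36,0],"jaw":0},{"angular":[0,0,0],"translation":[-0.9,-0.36,0],"jaw":0},{"angular":[0,0,0],"translation":[0,0,0],"jaw":0},{"angular":[0,0,0],"translation":[0,0,0],"jaw":0}]'

```text
clock: 3.35
eef_pos: [0.5289, -0.1487, 0.2264]
tcp_rot: [[-0.422, 0.906, -0.001], [0.906, 0.422, 0.001], [0.001, -0.0, -1.0]]
force: [-1.1, 1.0, 0.2]
width: 1.003
grasp_force: 0.0
```

Run:
```python
from h import *
im,d,p=snap('wrist','w2')
T=p['world_to_cam']
for n,x in [('slot',[.552,-.085,.03]),('head',[.536,-.2655,.066])]:
    print(n,cv2.projectPoints(np.array([x]),cv2.Rodrigues(T[:3,:3])[0],T[:3,3],p['K'],np.array(p['D']))[0].ravel())
plan([.536,-.2655,.227],25)
```

```text
slot [294.1602 135.2301]
head [220.3103 265.4112]
at [ 0.529  -0.1475  0.2263] yaw 25.10 q7 45 F [-0.2003  0.1969  0.1076] w 0.996 gf 0.0 t 3.4
turn 0.017 total, 1 rows of 0.017 ; shift total [-2.7468 -1.0891 -0.0199], 4 rows of [-0.6867 -0.2723 -0.005 ]
```

View pics/w2.png

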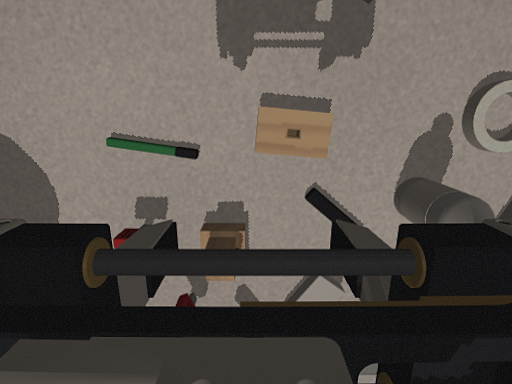

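The wrist view shows the rest slot at (293,132), the holder at (222,250) and the bottle at (450,215), off to the side. Top and wrist cameras differ by about 2–3 mm, so I'll grasp at the mean and rely on the relative displacement from holder to rest.

Run:
```python
from h import *
hole('w2',293,132,9,.03)
im,P,ok=cloud('w2')
def rc(u0,u1,v0,v1,z0,z1):
    m=np.zeros(ok.shape,bool); m[v0:v1,u0:u1]=1
    m&=ok&(P[...,2]>z0)&(P[...,2]<z1)
    print(m.sum(),cv2.minAreaRect((P[m][:,:2]*1000).astype(np.float32)))
rc(245,345,90,170,.022,.036); 
plan([.5353,-.2647,.12],24.7)
```

```text
patch 9 [290.8889 130.4444] world [545.7816 -81.5826] ((545.9351196289062, -81.58381652832031), (4.907766342163086, 1.193507432937622), 25.118267059326172)
patch 36 [295.3889 133.6389] world [552.4863 -82.665 ] ((550.0657348632812, -82.95932006835938), (13.30848217010498, 7.191808223724365), 25.124296188354492)
3319 ((549.7633666992188, -83.6051025390625), (90.4094467163086, 55.32313537597656), 19.88661003112793)
at [ 0.529  -0.1475  0.2263] yaw 25.10 q7 45 F [-0.2003  0.1969  0.1076] w 0.996 gf 0.0 t 3.4
turn 0.067 total, 1 rows of 0.067 ; shift total [-2.7304 -1.0818  2.6551], 4 rows of [-0.6826 -0.2704  0.6638]
```

Emit:
play_rows --motion '[{"angular":[0,0,0.07],"translation":[-0.55,-0.22,0.53],"jaw":0},{"angular":[0,0,0],"translation":[-0.55,-0.22,0.53],"jaw":0},{"angular":[0,0,0],"translation":[-0.55,-0.22,0.53],"jaw":0},{"angular":[0,0,0],"translation":[-0.55,-0.22,0.53],"jaw":0},{"angular":[0,0,0],"translation":[-0.53,-0.2,0.53],"jaw":0},{"angular":[0,0,0],"translation":[0,0,0],"jaw":0},{"angular":[0,0,0],"translation":[0,0,0],"jaw":0}]'

```text
clock: 4.1
eef_pos: [0.5356, -0.2645, 0.1202]
tcp_rot: [[-0.418, 0.909, -0.001], [0.909, 0.418, 0.001], [0.002, -0.0, -1.0]]
force: [0.9, 0.9, 1.1]
width: 1.002
grasp_force: 0.0
```

Run:
```python
from h import *
snap('wrist','w3'); snap('scene','s3')
a=cv2.imread('pics/w3.png'); b=cv2.imread('pics/s3.png')[100:300,60:326]
cv2.imwrite('pics/c3.png',np.hstack([cv2.resize(a,(400,300)),cv2.resize(b,(400,300))]))
plan([.5353,-.2647,.038],24.7)
```

```text
at [ 0.5364 -0.2643  0.1213] yaw 24.76 q7 60 F [-0.3973  0.7815  0.0088] w 0.998 gf 0.0 t 4.2
turn 0.010 total, 1 rows of 0.010 ; shift total [ 0.0006 -0.0317  2.0823], 3 rows of [ 0.0002 -0.0106  0.6941]
```

View pics/c3.png

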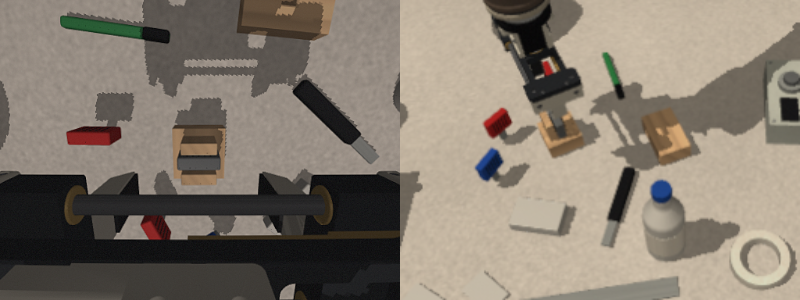

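Run:
```python
from h import *
im,P,ok=cloud('w3')
g=im.astype(int)
# head top: grey and z .06-.075 
m=ok&(P[...,2]>.058)&(P[...,2]<.074); m[:, :215]=0; m[:,295:]=0; m[:170]=0; m[225:]=0
sat=g.max(-1)-g.min(-1)
for n,k in (('head',m&(sat<25)),('cheeks',m&(sat>40))): print(n,k.sum(),cv2.minAreaRect((P[k][:,:2]*1000).astype(np.float32)),np.median(P[k],0))
red=ok&(g[...,0]>1.8*g[...,1])&(g[...,0]>1.8*g[...,2])
n,l,s,c=cv2.connectedComponentsWithStats(red.astype(np.uint8))
for i in range(1,n):
    if s[i,4]>60: print('red',c[i],P[l==i].min(0),P[l==i].max(0))
```

```text
head 1145 ((532.42041015625, -260.0273742675781), (42.70413589477539, 33.07871627807617), 24.936307907104492) [ 0.5334 -0.2639  0.066 ]
cheeks 779 ((530.478271484375, -261.422119140625), (40.055294036865234, 33.08074188232422), 24.72329330444336) [ 0.5287 -0.2516  0.0683]
red [119.9579 173.5414] [ 0.4024 -0.3018  0.0284] [ 0.4464 -0.2733  0.0645]
red [198.6433 291.3115] [ 0.5066 -0.4112  0.0003] [ 0.5507 -0.2446  0.2199]
```

Emit:
play_rows --motion '[{"angular":[0,0,0],"translation":[0,-0.03,0],"jaw":0.25},{"angular":[0,0,0],"translation":[0,0,0],"jaw":0.25},{"angular":[0,0,0],"translation":[0,0,0.5],"jaw":0.25},{"angular":[0,0,0],"translation":[0,0,0.5],"jaw":0.25},{"angular":[0,0,0],"translation":[0,0,0.5],"jaw":0.25},{"angular":[0,0,0],"translation":[0,0,0.35],"jaw":0.25},{"angular":[0,0,0],"translation":[0,0,0.2],"jaw":0.25},{"angular":[0,0,0],"translation":[0,0,0],"jaw":0.25},{"angular":[0,0,0],"translation":[0,0,0],"jaw":0.25}]'

```text
clock: 5.1
eef_pos: [0.5346, -0.2672, 0.0393]
tcp_rot: [[-0.416, 0.909, 0.001], [0.909, 0.416, -0.0], [-0.001, 0.001, -1.0]]
force: [0.7, 0.4, 0.2]
width: 0.752
grasp_force: 0.0
```

Emit:
play_rows --motion '[{"angular":[0,0,0],"translation":[0,0,0],"jaw":0.8},{"angular":[0,0,0],"translation":[0,0,0],"jaw":0.8},{"angular":[0,0,0],"translation":[0,0,0],"jaw":0.8},{"angular":[0,0,0],"translation":[0,0,0],"jaw":0.8},{"angular":[0,0,0],"translation":[0,0,0],"jaw":0.8},{"angular":[0,0,0],"translation":[0,0,0],"jaw":0.8}]'

```text
clock: 5.7
eef_pos: [0.5351, -0.2669, 0.0392]
tcp_rot: [[-0.417, 0.909, 0.002], [0.909, 0.417, -0.0], [-0.001, 0.001, -1.0]]
force: [3.2, 2.2, 4.7]
width: 0.479
grasp_force: 30.0
```

Gripped across the ends (44 mm). Lifting next.

Emit:
play_rows --motion '[{"angular":[0,0,0],"translation":[0,0,-0.25],"jaw":0.8},{"angular":[0,0,0],"translation":[0,0,-0.25],"jaw":0.8},{"angular":[0,0,0],"translation":[0,0,-0.4],"jaw":0.8},{"angular":[0,0,0],"translation":[0,0,-0.5],"jaw":0.8},{"angular":[0,0,0],"translation":[0,0,-0.5],"jaw":0.8},{"angular":[0,0,0],"translation":[0,0,-0.4],"jaw":0.8},{"angular":[0,0,0],"translation":[0,0,0],"jaw":0.8},{"angular":[0,0,0],"translation":[0,0,0],"jaw":0.8}]'

```text
clock: 6.5
eef_pos: [0.5336, -0.2671, 0.1305]
tcp_rot: [[-0.416, 0.909, -0.001], [0.909, 0.416, 0.0], [0.0, -0.0, -1.0]]
force: [0.3, 0.3, -1.5]
width: 0.474
grasp_force: 30.0
```

Run:
```python
from h import *
im,d,p=snap('wrist','w4'); im2,d2,p2=snap('scene','s4')
a=cv2.imread('pics/w4.png')[110:302,128:384]; b=cv2.imread('pics/s4.png')[120:240,110:270]
cv2.imwrite('pics/c4.png',np.hstack([cv2.resize(a,(400,300)),cv2.resize(b,(400,300))]))
s=observe();R=s['tcp_rot'];T=p['world_to_cam']
for k in (0,.019,-.03): 
    print(cv2.projectPoints((s['eef_pos']-k*R[:,2])[None],cv2.Rodrigues(T[:3,:3])[0],T[:3,3],p['K'],np.array(p['D']))[0].ravel())
plan([.552,-.085,.12],20)
```

```text
[255.4976 236.9685]
[255.6917 251.5101]
[255.2627 219.3879]
at [ 0.5333 -0.2667  0.1297] yaw 24.60 q7 60 F [-0.5064  0.1577 -0.8069] w 0.480 gf 30.0 t 6.6
turn 0.766 total, 1 rows of 0.766 ; shift total [4.1088 1.9927 0.2443], 5 rows of [0.8218 0.3985 0.0489]
```

View pics/c4.png

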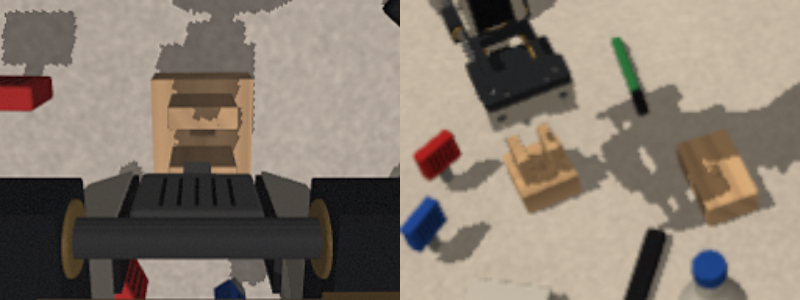

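The right crop shows the holder empty. The left crop shows the held head with the blade tip at about wrist pixel (255,215), so I can measure the blade against the TCP.

Run:
```python
from h import *
im,P,ok=cloud('w4'); s=observe();R=s['tcp_rot'];p=s['eef_pos']
Q=(P-p)@R*1000   # tool frame
m=ok&(abs(Q[...,1])<40)&(abs(Q[...,0])<25)&(Q[...,2]>-25)&(Q[...,2]<40)
m[:200]=0;m[:, :200]=0;m[:,310:]=0
for r in range(205,240,2):
    c=np.where(m[r])[0]
    if len(c): print(r,c.min(),c.max(),'x %.1f z %.1f'%tuple(np.median(Q[r,c],0)[[0,2]]),'y %.1f..%.1f'%(Q[r,c,1].min(),Q[r,c,1].max()))
```

```text
215 245 262 x 4.1 z 27.8 y -7.1..4.7
217 245 262 x 4.1 z 23.6 y -7.0..4.5
219 245 262 x 4.1 z 19.9 y -6.9..4.5
221 206 301 x 8.1 z 5.7 y -28.8..26.5
223 200 307 x 8.2 z 2.2 y -31.7..29.2
225 200 309 x 8.3 z -1.4 y -31.0..29.9
227 200 309 x 8.2 z -4.4 y -30.7..29.5
229 200 309 x 8.2 z -7.3 y -30.1..28.8
231 200 309 x 8.2 z -10.3 y -29.7..28.3
233 200 309 x 8.2 z -13.0 y -29.4..27.7
235 200 309 x 8.1 z -15.6 y -28.7..27.4
237 207 301 x 8.1 z -18.2 y -25.2..23.1
239 208 301 x 8.2 z -20.9 y -24.4..23.2
```

Emit:
play_rows --motion '[{"angular":[0,0,0.77],"translation":[0,0,0],"jaw":0.8},{"angular":[0,0,0],"translation":[0.8,0.4,0],"jaw":0.8},{"angular":[0,0,0],"translation":[0.8,0.4,0],"jaw":0.8},{"angular":[0,0,0],"translation":[0.8,0.4,0],"jaw":0.8},{"angular":[0,0,0],"translation":[0.8,0.4,0],"jaw":0.8},{"angular":[0,0,0],"translation":[0.8,0.3,0.2],"jaw":0.8},{"angular":[0,0,0],"translation":[0.1,0.08,0.4],"jaw":0.8},{"angular":[0,0,0],"translation":[0,0,0.4],"jaw":0.8},{"angular":[0,0,0],"translation":[0,0,0],"jaw":0.8},{"angular":[0,0,0],"translation":[0,0,0],"jaw":0.8}]'

```text
clock: 7.6
eef_pos: [0.552, -0.0862, 0.0903]
tcp_rot: [[-0.341, 0.94, -0.002], [0.94, 0.341, -0.0], [0.0, -0.002, -1.0]]
force: [0.4, -0.4, -0.4]
width: 0.477
grasp_force: 30.0
```

```bash
cat >> h.py <<'E'
def rel(name):
    """tool-frame cloud (mm) and image"""
    im,P,ok=cloud(name); s=observe(); return im,P,(P-s['eef_pos'])@s['tcp_rot']*1000,ok
def top_rect(Q,P,ok,z0,z1,box):
    m=ok&(P[...,2]>z0)&(P[...,2]<z1)&(Q[...,0]>box[0])&(Q[...,0]<box[1])&(Q[...,1]>box[2])&(Q[...,1]<box[3])
    q=Q[m]; return q
E
python3 - <<'E'
from h import *
snap('wrist','w5'); a=cv2.imread('pics/w5.png')[150:270,176:336]
cv2.imwrite('pics/c5.png',cv2.resize(a,(800,600),interpolation=cv2.INTER_CUBIC))
im,P,Q,ok=rel('w5')
q=top_rect(Q,P,ok,.024,.037,(-40,60,-80,80))
print('block tool',len(q),cv2.minAreaRect(q[:,:2].astype(np.float32)),q.min(0),q.max(0))
q=top_rect(Q,P,ok,.045,.08,(-10,20,-14,14))
print('blade',np.percentile(q,[2,50,98],axis=0))
plan([.551,-.085,.085],20)
E
```

```text
block tool 5653 ((7.374837875366211, -1.3130226135253906), (90.43329620361328, 47.587154388427734), 89.99970245361328) [-16.4189 -46.5296  57.949 ] [31.1686 43.9035 66.8173]
blade [[ 4.3543 -7.7055 18.9309]
 [ 4.7975 -1.8848 25.2229]
 [ 5.1704  3.9197 31.6169]]
at [ 0.5525 -0.0864  0.0908] yaw 19.93 q7 39 F [ 0.82   -0.9803 -0.6163] w 0.477 gf 30.0 t 7.7
turn -0.012 total, 1 rows of -0.012 ; shift total [ 0.0458 -0.0227  0.1458], 1 rows of [ 0.0458 -0.0227  0.1458]
```

View pics/c5.png

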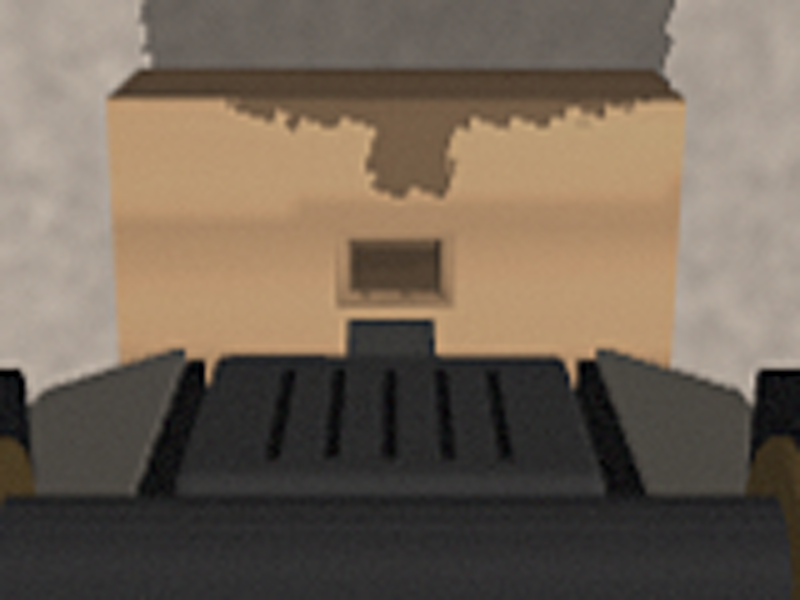

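The crop shows the slot at (395,272), just ahead of the blade (391,340), and yaw is aligned. Block front edge against blade face suggests +1.7 mm in tool x and +0.6 mm in y. I'll cross-check with the slot pixel.

Run:
```python
from h import *
s=observe();im,P,Q,ok=rel('w5')
m=ok&(Q[...,2]>57)&(Q[...,2]<67)&(abs(Q[...,1])<40)&(Q[...,0]<30)
zt=np.median(P[m][:,2]); print('zblock',zt)
for u,v in((395,272),(337,272),(453,272),(395,238),(395,305)):
    w=ray('w5',176+(u-2)/5,150+(v-2)/5,zt); print((w-s['eef_pos'])@s['tcp_rot']*1000)
```

```text
zblock 0.030369100562402957
[ 2.964  -1.1404 60.4625]
[  2.9406 -10.4277  60.4677]
[ 2.9868  8.1443 60.4574]
[ 8.6289 -1.153  60.4617]
[-2.6056 -1.1281 60.4633]
```

Emit:
play_rows --motion '[{"angular":[0,0,0],"translation":[0.033,0.018,0],"jaw":0.8},{"angular":[0,0,0],"translation":[0,0,0.3],"jaw":0.8},{"angular":[0,0,0],"translation":[0,0,0.2],"jaw":0.8},{"angular":[0,0,0],"translation":[0,0,0.15],"jaw":0.8},{"angular":[0,0,0],"translation":[0,0,0.15],"jaw":0.8},{"angular":[0,0,0],"translation":[0,0,0.15],"jaw":0.8}]'

```text
clock: 8.25
eef_pos: [0.5528, -0.0844, 0.0521]
tcp_rot: [[-0.342, 0.94, -0.0], [0.94, 0.342, -0.0], [0.0, -0.0, -1.0]]
force: [0.9, -0.2, -1.0]
width: 0.479
grasp_force: 30.0
```

Emit:
play_rows --motion '[{"angular":[0,0,0],"translation":[0,0,0.12],"jaw":0.8},{"angular":[0,0,0],"translation":[0,0,0.1],"jaw":0.8},{"angular":[0,0,0],"translation":[0,0,0.06],"jaw":0.8},{"angular":[0,0,0],"translation":[0,0,0],"jaw":0.8},{"angular":[0,0,0],"translation":[0,0,0],"jaw":0.8}]'

```text
clock: 8.75
eef_pos: [0.553, -0.0843, 0.0416]
tcp_rot: [[-0.342, 0.94, 0.0], [0.94, 0.342, 0.0], [-0.0, 0.0, -1.0]]
force: [0.5, 0.3, -0.6]
width: 0.479
grasp_force: 30.0
```

Emit:
play_rows --motion '[{"angular":[0,0,0],"translation":[0,0,0.04],"jaw":0.8},{"angular":[0,0,0],"translation":[0,0,0.02],"jaw":0.8},{"angular":[0,0,0],"translation":[0,0,0],"jaw":0.8}]'

```text
clock: 9.05
eef_pos: [0.553, -0.0843, 0.0392]
tcp_rot: [[-0.342, 0.94, 0.0], [0.94, 0.342, 0.0], [0.0, 0.0, -1.0]]
force: [-0.1, -0.3, 0.3]
width: 0.476
grasp_force: 30.0
```

Emit:
play_rows --motion '[{"angular":[0,0,0],"translation":[0,0,0],"jaw":0.25},{"angular":[0,0,0],"translation":[0,0,0],"jaw":0.25},{"angular":[0,0,0],"translation":[0,0,0],"jaw":0.25},{"angular":[0,0,0],"translation":[0,0,-0.4],"jaw":0.25},{"angular":[0,0,0],"translation":[0,0,-0.6],"jaw":0.25},{"angular":[0,0,0],"translation":[0,0,-0.8],"jaw":0.25},{"angular":[0,0,0],"translation":[0,0,-0.4],"jaw":0.25}]'

```text
clock: 9.75
eef_pos: [0.5537, -0.0846, 0.1294]
tcp_rot: [[-0.341, 0.94, 0.002], [0.94, 0.341, -0.0], [-0.001, 0.002, -1.0]]
force: [-0.3, 0.1, 0.2]
width: 0.749
grasp_force: 0.0
```

Emit:
play_rows --motion '[{"angular":[0,0,-0.9],"translation":[0,0,0],"jaw":0.4},{"angular":[0,0,-0.9],"translation":[0,0,0],"jaw":0.4},{"angular":[0,0,-0.9],"translation":[0,0,0],"jaw":0.4},{"angular":[0,0,-0.9],"translation":[0,0,0],"jaw":0.4},{"angular":[0,0,-0.9],"translation":[0,0,0],"jaw":0.4},{"angular":[0,0,-0.9],"translation":[0,0,0],"jaw":0.4},{"angular":[0,0,-0.9],"translation":[0,0,0],"jaw":0.4},{"angular":[0,0,-0.9],"translation":[0,0,0],"jaw":0.4},{"angular":[0,0,-0.9],"translation":[0,0,0],"jaw":0.4},{"angular":[0,0,-0.9],"translation":[0,0,0],"jaw":0.4},{"angular":[0,0,-0.9],"translation":[0,0,0],"jaw":0.4},{"angular":[0,0,-0.9],"translation":[0,0,0],"jaw":0.4}]'

```text
clock: 10.95
eef_pos: [0.5528, -0.0844, 0.1271]
tcp_rot: [[-0.996, 0.087, -0.0], [0.087, 0.996, -0.0], [0.0, -0.0, -1.0]]
force: [-0.3, 0.5, -0.0]
width: 0.601
grasp_force: 0.0
```

Emit:
play_rows --motion '[{"angular":[0,0,-0.9],"translation":[0,0,0],"jaw":0.4},{"angular":[0,0,-0.9],"translation":[0,0,0],"jaw":0.4},{"angular":[0,0,-0.9],"translation":[0,0,0],"jaw":0.4},{"angular":[0,0,-0.9],"translation":[0,0,0],"jaw":0.4},{"angular":[0,0,-0.6],"translation":[0,0,0],"jaw":0.4},{"angular":[0,0,0],"translation":[0,0,0],"jaw":0.4},{"angular":[0,0,0],"translation":[0,0,0],"jaw":0.4}]'

```text
clock: 11.65
eef_pos: [0.5527, -0.0844, 0.1271]
tcp_rot: [[-0.941, -0.34, -0.0], [-0.34, 0.941, 0.0], [0.0, 0.0, -1.0]]
force: [-0.1, -0.2, 0.8]
width: 0.602
grasp_force: 0.0
```

Run:
```python
from h import *
snap('wrist','w6'); snap('scene','s6')
a=cv2.imread('pics/w6.png'); b=cv2.imread('pics/s6.png')[120:270,150:350]
cv2.imwrite('pics/c6.png',np.hstack([cv2.resize(a,(400,300)),cv2.resize(b,(400,300))]))
im,P,Q,ok=rel('w6')
for n,z in(('block',(.024,.037)),('head',(.058,.074))):
    q=top_rect(Q,P,ok,*z,(-40,90,-50,50)); print(n,len(q),cv2.minAreaRect(q[:,:2].astype(np.float32)),np.percentile(q,[1,99],axis=0))
plan([.553,-.0843,.039],110)
```

```text
block 4459 ((3.622577667236328, 1.7620620727539062), (87.25370788574219, 55.188968658447266), 0.032381851226091385) [[-39.0921 -25.2368  95.0936]
 [ 46.9469  28.7551  98.6784]]
head 921 ((1.503591537475586, 1.7474570274353027), (14.663108825683594, 43.69168472290039), 89.1848373413086) [[-20.0174  -5.0385  59.3635]
 [ 23.0713   8.8946  68.2954]]
at [ 0.5528 -0.0843  0.1271] yaw 109.89 q7 115 F [-1.0656 -0.6943  0.0798] w 0.601 gf 0.0 t 11.8
turn -0.018 total, 1 rows of -0.018 ; shift total [-0.0042 -0.0009  2.2028], 3 rows of [-0.0014 -0.0003  0.7343]
```

View pics/c6.png

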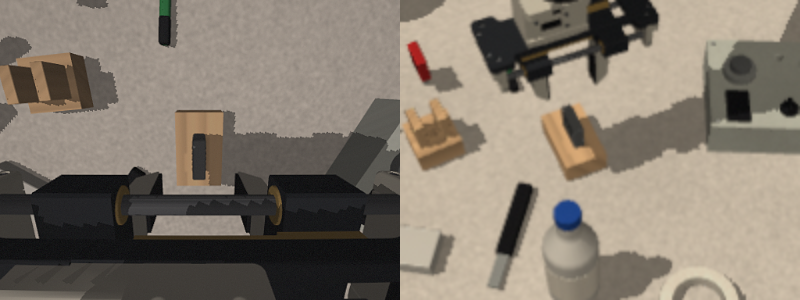

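The probe stands upright in the rest and everything else is untouched. The head is offset by about 2 mm in tool y, so I'll shift, descend and grip the flat sides.

Emit:
play_rows --motion '[{"angular":[0,0,0],"translation":[0.02,0.05,0.3],"jaw":0.4},{"angular":[0,0,0],"translation":[0,0,0.5],"jaw":0.4},{"angular":[0,0,0],"translation":[0,0,0.5],"jaw":0.4},{"angular":[0,0,0],"translation":[0,0,0.5],"jaw":0.4},{"angular":[0,0,0],"translation":[0,0,0.3],"jaw":0.4},{"angular":[0,0,0],"translation":[0,0,0.1],"jaw":0.4},{"angular":[0,0,0],"translation":[0,0,0],"jaw":0.6},{"angular":[0,0,0],"translation":[0,0,0],"jaw":1},{"angular":[0,0,0],"translation":[0,0,0],"jaw":1},{"angular":[0,0,0],"translation":[0,0,0],"jaw":1},{"angular":[0,0,0],"translation":[0,0,0],"jaw":1},{"angular":[0,0,0],"translation":[0,0,0],"jaw":1}]'

```text
clock: 12.95
eef_pos: [0.5517, -0.0827, 0.0395]
tcp_rot: [[-0.94, -0.342, 0.001], [-0.342, 0.94, -0.0], [-0.001, -0.0, -1.0]]
force: [-1.0, -0.2, 3.5]
width: 0.149
grasp_force: 30.0
```

Emit:
play_rows --motion '[{"angular":[0,0,0],"translation":[0,0,-0.2],"jaw":1},{"angular":[0,0,0],"translation":[0,0,-0.3],"jaw":1},{"angular":[0,0,0],"translation":[0,0,-0.6],"jaw":1},{"angular":[0,0,0],"translation":[0,0,-0.8],"jaw":1},{"angular":[0,0,0],"translation":[0,0,-0.6],"jaw":1},{"angular":[0,0,0],"translation":[0,0,-0.4],"jaw":1},{"angular":[0,0,0.8],"translation":[0,0,0],"jaw":1},{"angular":[0,0,0.8],"translation":[0,0,0],"jaw":1},{"angular":[0,0,0.9],"translation":[0,0,0],"jaw":1},{"angular":[0,0,0.9],"translation":[0,0,0],"jaw":1},{"angular":[0,0,0.86],"translation":[0,0,0],"jaw":1},{"angular":[0,0,0],"translation":[0,0,0],"jaw":1}]'

```text
clock: 14.15
eef_pos: [0.5515, -0.0824, 0.1561]
tcp_rot: [[-0.995, 0.098, 0.001], [0.098, 0.995, 0.0], [-0.001, 0.0, -1.0]]
force: [-0.8, -1.0, -0.4]
width: 0.152
grasp_force: 30.0
```

```bash
python3 -c "
from h import *
plan([.508,.2365,.15],84.4)"
```

```text
at [ 0.5515 -0.0824  0.1561] yaw 84.36 q7 92 F [-0.8232 -1.0279 -0.4179] w 0.152 gf 30.0 t 14.2
turn -0.007 total, 1 rows of -0.007 ; shift total [1.8593 7.8276 0.1532], 9 rows of [0.2066 0.8697 0.017 ]
```

Emit:
play_rows --motion '[{"angular":[0,0,0],"translation":[0.1,0.5,0],"jaw":1},{"angular":[0,0,0],"translation":[0.22,0.9,0],"jaw":1},{"angular":[0,0,0],"translation":[0.22,0.9,0],"jaw":1},{"angular":[0,0,0],"translation":[0.22,0.9,0],"jaw":1},{"angular":[0,0,0],"translation":[0.22,0.9,0],"jaw":1},{"angular":[0,0,0],"translation":[0.22,0.9,0],"jaw":1},{"angular":[0,0,0],"translation":[0.22,0.9,0],"jaw":1},{"angular":[0,0,0],"translation":[0.22,0.9,0],"jaw":1},{"angular":[0,0,0],"translation":[0.22,0.6,0],"jaw":1},{"angular":[0,0,0],"translation":[0.22,0.43,0],"jaw":1},{"angular":[0,0,0],"translation":[0,0,0],"jaw":1},{"angular":[0,0,0],"translation":[0,0,0],"jaw":1}]'

```text
clock: 15.35
eef_pos: [0.4991, 0.2369, 0.1556]
tcp_rot: [[-0.995, 0.095, 0.0], [0.095, 0.995, -0.0], [-0.0, -0.0, -1.0]]
force: [-0.2, -0.7, -0.3]
width: 0.148
grasp_force: 30.0
```

Run:
```python
from h import *
snap('wrist','w7'); a=cv2.imread('pics/w7.png')[130:280,156:356]
cv2.imwrite('pics/c7.png',cv2.resize(a,(800,600),interpolation=cv2.INTER_CUBIC))
im,P,Q,ok=rel('w7')
q=top_rect(Q,P,ok,.085,.105,(-50,60,-60,60)); print('guards',len(q),cv2.minAreaRect(q[:,:2].astype(np.float32)),np.percentile(q,[1,99],axis=0))
m=ok&(Q[...,2]>8)&(Q[...,2]<40)&(abs(Q[...,1])<15)&(abs(Q[...,0])<15)
if m.sum(): print('blade',np.percentile(Q[m],[2,50,98],axis=0))
plan([.508,.2365,.105],84.4)
```

```text
guards 504 ((25.162914276123047, 1.5984115600585938), (33.09219741821289, 7.975277900695801), 89.86321258544922) [[ 21.2383 -14.8664  58.8859]
 [ 29.0341  18.024   68.7298]]
at [0.4994 0.2361 0.1555] yaw 84.46 q7 56 F [ 0.5312 -0.0653 -0.4905] w 0.152 gf 30.0 t 15.4
turn 0.009 total, 1 rows of 0.009 ; shift total [-0.2119  0.0324  1.2622], 2 rows of [-0.1059  0.0162  0.6311]
```

View pics/c7.png

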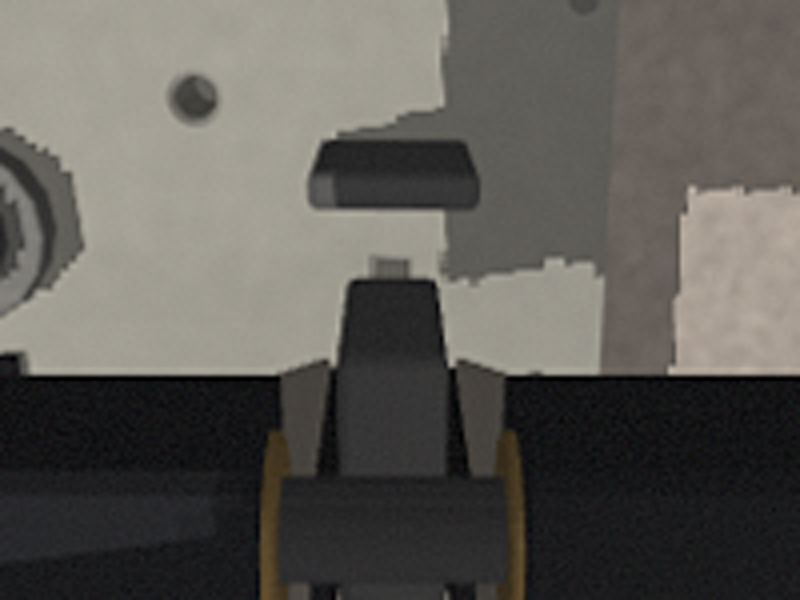

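I overshot x by about 9 mm and will correct it. The crop shows the terminal at (390,267), the head at (392,340), one guard at (395,175) and the unused opening at (193,98). Next I measure the head against the terminal in the tool frame.

Run:
```python
from h import *
s=observe();im,P,Q,ok=rel('w7')
for r in range(200,224,3):
    c=np.arange(235,272); c=c[ok[r,c]&(Q[r,c,2]<12)&(Q[r,c,2]>-35)]
    if len(c): print(r,c.min(),c.max(),'x %.1f z %.1f y %.1f..%.1f'%(np.median(Q[r,c,0]),np.median(Q[r,c,2]),Q[r,c,1].min(),Q[r,c,1].max()))
for n,u,v in(('term',390,267),('termtop',390,257),('open',193,98)):
    w=ray('w7',156+(u-1.5)/4,130+(v-1.5)/4,.055); print(n,(w-s['eef_pos'])@s['tcp_rot']*1000)
```

```text
200 243 263 x 23.2 z 5.2 y -5.2..6.9
203 242 265 x 23.2 z -0.7 y -5.7..8.1
206 242 265 x 23.1 z -6.2 y -5.3..7.7
209 241 265 x 23.1 z -11.3 y -5.8..7.5
212 241 266 x 23.1 z -16.3 y -5.5..8.0
215 241 266 x 23.1 z -20.8 y -5.3..7.6
218 240 267 x 23.0 z -25.2 y -5.7..8.1
221 235 271 x 21.8 z -26.0 y -9.5..11.4
term [ -1.6921   0.9508 100.486 ]
termtop [  0.7528   0.9447 100.4849]
open [ 38.0329 -43.8203 100.485 ]
```

Emit:
play_rows --motion '[{"angular":[0,0,0],"translation":[-0.1,0.005,0],"jaw":1},{"angular":[0,0,0],"translation":[-0.1,0,0],"jaw":1},{"angular":[0,0,0],"translation":[0,0,0.4],"jaw":1},{"angular":[0,0,0],"translation":[0,0,0.4],"jaw":1},{"angular":[0,0,0],"translation":[0,0,0.4],"jaw":1},{"angular":[0,0,0],"translation":[0,0,0.1],"jaw":1},{"angular":[0,0,0],"translation":[0,0,0],"jaw":1},{"angular":[0,0,0],"translation":[0,0,0],"jaw":1}]'

```text
clock: 16.2
eef_pos: [0.5077, 0.2365, 0.1038]
tcp_rot: [[-0.995, 0.098, 0.001], [0.098, 0.995, 0.0], [-0.001, 0.0, -1.0]]
force: [0.2, 0.1, 0.0]
width: 0.151
grasp_force: 30.0
```

Run:
```python
from h import *
snap('wrist','w8')
s=observe();im,P,Q,ok=rel('w8')
q=top_rect(Q,P,ok,.085,.1,(20,60,-40,40)); print('guard',len(q),cv2.minAreaRect(q[:,:2].astype(np.float32)))
q=Q[ok&(Q[...,2]>-18)&(Q[...,2]<5)&(abs(Q[...,1])<11)&(Q[...,0]>20)&(Q[...,0]<27)]; print('head',np.percentile(q,[2,50,98],axis=0))
hole('w8',204,140,22,.055)
g=cv2.imread('pics/w8.png')[60:260,120:387]; cv2.imwrite('pics/c8.png',cv2.resize(g,(800,600)))
print((np.array([[.4567,.1976,.055],[.508,.236,.055]])-s['eef_pos'])@s['tcp_rot']*1000)
plan([.508,.2365,.0645],84.4)
```

```text
guard 868 ((29.130802154541016, 0.17900466918945312), (16.45922088623047, 33.419273376464844), 0.42989930510520935)
head [[ 21.3685  -6.4589 -17.7028]
 [ 22.7533   0.5119  -7.5513]
 [ 23.1727   6.7639   4.6196]]
patch 131 [191.3969 151.8702] world [457.4369 196.5833] ((457.3580017089844, 196.4894561767578), (8.969420433044434, 8.948156356811523), 38.01055145263672)
[[ 47.0112 -43.8042  48.8645]
 [ -0.3005  -0.5856  48.9446]]
at [0.5077 0.2366 0.1039] yaw 84.41 q7 56 F [ 0.2137  1.0546 -1.2734] w 0.151 gf 30.0 t 16.2
turn 0.001 total, 1 rows of 0.001 ; shift total [-0.0065 -0.002   0.9861], 2 rows of [-0.0033 -0.001   0.4931]
```

View pics/c8.png

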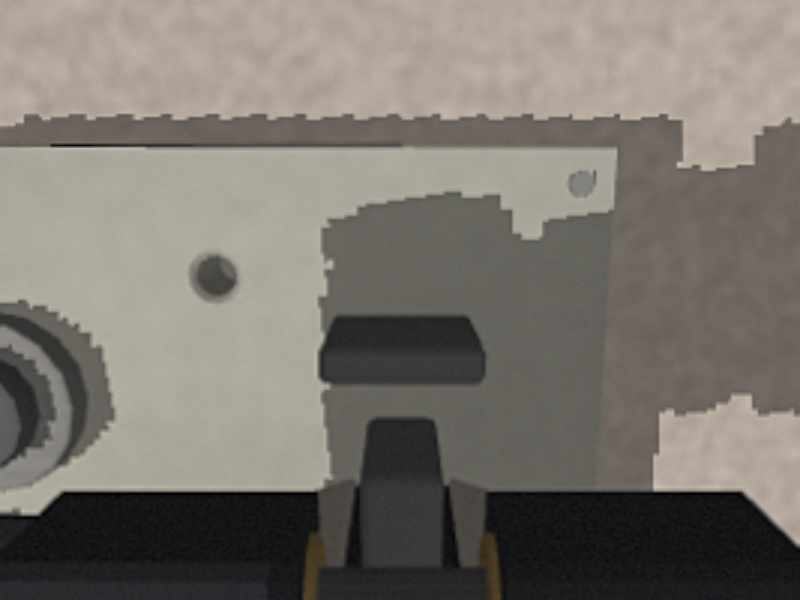

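The crop shows the head (402,450) centred on the guard (402,350). From the opening, the terminal is at (1.1, 0.4) and the head at (1.0, 0.3) mm in the tool frame, so it's aligned. Inserting gently.

Emit:
play_rows --motion '[{"angular":[0,0,0],"translation":[0,0,0.2],"jaw":1},{"angular":[0,0,0],"translation":[0,0,0.1],"jaw":1},{"angular":[0,0,0],"translation":[0,0,0.1],"jaw":1},{"angular":[0,0,0],"translation":[0,0,0.1],"jaw":1},{"angular":[0,0,0],"translation":[0,0,0.1],"jaw":1},{"angular":[0,0,0],"translation":[0,0,0],"jaw":1}]'

```text
clock: 16.85
eef_pos: [0.5067, 0.2363, 0.0785]
tcp_rot: [[-0.995, 0.097, -0.001], [0.097, 0.995, -0.001], [0.001, -0.001, -1.0]]
force: [0.5, 0.0, -0.8]
width: 0.15
grasp_force: 30.0
```

```bash
python3 -c "
from h import *
plan([.508,.2365,.0645],84.4)"
```

```text
at [0.5067 0.2363 0.0785] yaw 84.42 q7 56 F [ 0.5098  0.0351 -0.8477] w 0.150 gf 30.0 t 16.9
turn 0.004 total, 1 rows of 0.004 ; shift total [-0.033   0.0077  0.3493], 1 rows of [-0.033   0.0077  0.3493]
```

Emit:
play_rows --motion '[{"angular":[0,0,0],"translation":[0,0,0.1],"jaw":1},{"angular":[0,0,0],"translation":[0,0,0.1],"jaw":1},{"angular":[0,0,0],"translation":[0,0,0.08],"jaw":1},{"angular":[0,0,0],"translation":[0,0,0.05],"jaw":1},{"angular":[0,0,0],"translation":[0,0,0],"jaw":1}]'

```text
clock: 17.35
eef_pos: [0.5069, 0.2364, 0.0656]
tcp_rot: [[-0.995, 0.097, -0.0], [0.097, 0.995, -0.0], [0.0, -0.0, -1.0]]
force: [-0.5, -0.2, -0.5]
width: 0.153
grasp_force: 30.0
```

Emit:
play_rows --motion '[{"angular":[0,0,0],"translation":[0,0,0.025],"jaw":1},{"angular":[0,0,0],"translation":[0,0,0.02],"jaw":1},{"angular":[0,0,0],"translation":[0,0,0],"jaw":1},{"angular":[0,0,0],"translation":[0,0,0],"jaw":1}]'

```text
clock: 17.75
eef_pos: [0.5072, 0.2366, 0.0645]
tcp_rot: [[-0.995, 0.097, 0.0], [0.097, 0.995, 0.0], [-0.0, 0.0, -1.0]]
force: [-1.2, 0.0, 4.5]
width: 0.147
grasp_force: 30.0
```

Emit:
play_rows --motion '[{"angular":[0,0,0],"translation":[0,0,0.02],"jaw":1},{"angular":[0,0,0],"translation":[0,0,0],"jaw":1}]'

```text
clock: 17.95
eef_pos: [0.5072, 0.2366, 0.0644]
tcp_rot: [[-0.995, 0.097, 0.001], [0.097, 0.995, 0.0], [-0.0, 0.0, -1.0]]
force: [-4.4, -2.2, 14.7]
width: 0.149
grasp_force: 30.0
```

Emit:
play_rows --motion '[{"angular":[0,0,0],"translation":[0,0,0],"jaw":0.6},{"angular":[0,0,0],"translation":[0,0,0],"jaw":0.6},{"angular":[0,0,0],"translation":[0,0,0],"jaw":0.6},{"angular":[0,0,0],"translation":[0,0,-0.3],"jaw":0.6},{"angular":[0,0,0],"translation":[0,0,-0.6],"jaw":0.6},{"angular":[0,0,0],"translation":[0,0,-0.8],"jaw":0.6},{"angular":[0,0,0],"translation":[0,0,-0.6],"jaw":0.6},{"angular":[0,0,0],"translation":[0,0,0],"jaw":1},{"angular":[0,0,0],"translation":[0,0,0],"jaw":1},{"angular":[0,0,0],"translation":[0,0,0],"jaw":1},{"angular":[0,0,0],"translation":[0,0,0],"jaw":1}]'

```text
clock: 19.05
eef_pos: [0.5064, 0.2362, 0.1545]
tcp_rot: [[-0.995, 0.097, -0.002], [0.097, 0.995, -0.001], [0.001, -0.001, -1.0]]
force: [-0.1, -0.0, 0.8]
width: 0.101
grasp_force: 0.0
```

Run:
```python
from h import *
snap('wrist','w9'); snap('top','t9')
im,P,ok=cloud('w9')
m=ok&(abs(P[...,0]-.507)<.04)&(abs(P[...,1]-.236)<.015)&(P[...,2]>.075)
z=P[m][:,2]; im,P,Q,ok=rel('w9')
q=P[ok&(abs(Q[...,0])<26)&(abs(Q[...,1]-.5)<12)&(P[...,2]<.12)&(P[...,2]>.085)]
print('head top z',np.median(q[:,2]),len(q)); 
g=P[ok&(Q[...,0]>27)&(Q[...,0]<38)&(abs(Q[...,1])<15)&(P[...,2]<.12)&(P[...,2]>.075)]; print('guard top z',np.percentile(g[:,2],90))
hole('w9',200,145,14,.055)
plan([.4831,.137,.16],84.4)
```

```text
head top z 0.09119686086554547 876
guard top z 0.09589723848241437
patch 84 [203.619  146.3333] world [457.3772 196.33  ] ((457.1263122558594, 196.7035369873047), (8.68179702758789, 9.04592514038086), 38.181724548339844)
at [0.5066 0.2363 0.1546] yaw 84.43 q7 56 F [ 0.8045 -0.6594 -0.9435] w 0.023 gf 0.0 t 19.1
turn 0.004 total, 1 rows of 0.004 ; shift total [ 0.3429 -2.529  -0.133 ], 3 rows of [ 0.1143 -0.843  -0.0443]
```

The probe stands fully home: its head top is at 91 mm, as expected. Now the button, with the fingers shut.

Emit:
play_rows --motion '[{"angular":[0,0,0],"translation":[0.09,-0.5,0],"jaw":1},{"angular":[0,0,0],"translation":[0.09,-0.75,0],"jaw":1},{"angular":[0,0,0],"translation":[0.09,-0.75,0],"jaw":1},{"angular":[0,0,0],"translation":[0.09,-0.49,0],"jaw":1},{"angular":[0,0,0],"translation":[0,0,0.5],"jaw":1},{"angular":[0,0,0],"translation":[0,0,0.6],"jaw":1},{"angular":[0,0,0],"translation":[0,0,0.5],"jaw":1},{"angular":[0,0,0],"translation":[0,0,0.2],"jaw":1},{"angular":[0,0,0],"translation":[0,0,0],"jaw":1},{"angular":[0,0,0],"translation":[0,0,0],"jaw":1}]'

```text
clock: 20.15
eef_pos: [0.4833, 0.1389, 0.0838]
tcp_rot: [[-0.995, 0.097, 0.0], [0.097, 0.995, 0.0], [-0.0, 0.0, -1.0]]
force: [0.6, -0.8, 0.6]
width: 0.006
grasp_force: 0.0
```

Emit:
play_rows --motion '[{"angular":[0,0,0],"translation":[0,0,0.15],"jaw":1},{"angular":[0,0,0],"translation":[0,0,0.1],"jaw":1},{"angular":[0,0,0],"translation":[0,0,0.05],"jaw":1},{"angular":[0,0,0],"translation":[0,0,0],"jaw":1},{"angular":[0,0,0],"translation":[0,0,0],"jaw":1}]'

```text
clock: 20.65
eef_pos: [0.4838, 0.1392, 0.0718]
tcp_rot: [[-0.995, 0.097, 0.002], [0.097, 0.995, 0.001], [-0.001, 0.001, -1.0]]
force: [3.2, 1.0, 3.4]
width: -0.0
grasp_force: 1.8
```

Emit:
play_rows --motion '[{"angular":[0,0,0],"translation":[0,0,0.05],"jaw":1},{"angular":[0,0,0],"translation":[0,0,0.03],"jaw":1},{"angular":[0,0,0],"translation":[0,0,0],"jaw":1},{"angular":[0,0,0],"translation":[0,0,0],"jaw":1}]'

```text
clock: 21.05
eef_pos: [0.484, 0.1392, 0.0706]
tcp_rot: [[-0.995, 0.097, 0.003], [0.097, 0.995, 0.001], [-0.002, 0.002, -1.0]]
force: [-5.7, -1.2, 35.2]
width: 0.002
grasp_force: 17.6
```

Run:
```python
from h import *
print(observe()['eef_pos'],observe()['force'],observe()['moment'])
for n in('w9','w8','w1','top0','t9'):
    im,P,ok=cloud(n); r=np.hypot(P[...,0]-.4828,P[...,1]-.1380)
    for a,b in((0,.011),(.0115,.0135),(.0145,.016),(.0165,.0205),(.024,.03)):
        m=ok&(r>=a)&(r<b)&(P[...,2]<.1); z=P[m][:,2]
        if len(z)>5: print(n,a,b,len(z),np.percentile(z,[10,50,90]))
```

```text
[0.484  0.1392 0.0706] [-5.7273 -1.2357 35.1612] [-0.3952  1.4267  0.0493]
w9 0 0.011 499 [0.0765 0.0773 0.0782]
w9 0.0115 0.0135 139 [0.0759 0.077  0.078 ]
w9 0.0145 0.016 219 [0.0667 0.068  0.0754]
w9 0.0165 0.0205 528 [0.0664 0.0672 0.0681]
w9 0.024 0.03 1074 [0.0544 0.0553 0.0561]
w8 0 0.011 759 [0.0765 0.0772 0.078 ]
w8 0.0115 0.0135 211 [0.0759 0.0768 0.0778]
w8 0.0145 0.016 376 [0.0667 0.069  0.0753]
w8 0.0165 0.0205 736 [0.0663 0.0671 0.0679]
w8 0.024 0.03 1455 [0.0544 0.0553 0.0561]
w1 0 0.011 233 [0.0764 0.0773 0.0782]
w1 0.0115 0.0135 92 [0.069  0.0766 0.0779]
w1 0.0145 0.016 95 [0.0667 0.0682 0.0751]
w1 0.0165 0.0205 214 [0.0666 0.0674 0.0682]
w1 0.024 0.03 423 [0.0544 0.0554 0.0563]
top0 0 0.011 91 [0.0765 0.0786 0.0813]
top0 0.0115 0.0135 32 [0.0761 0.0777 0.0803]
top0 0.0145 0.016 36 [0.0672 0.0688 0.0714]
top0 0.0165 0.0205 109 [0.0668 0.0688 0.0705]
top0 0.024 0.03 237 [0.0545 0.0569 0.0589]
t9 0 0.011 93 [0.0771 0.079  0.0811]
t9 0.0115 0.0135 32 [0.0755 0.0781 0.0798]
t9 0.0145 0.016 36 [0.0671 0.0693 0.0715]
t9 0.0165 0.0205 106 [0.0671 0.0689 0.0712]
t9 0.024 0.03 228 [0.0544 0.0569 0.0591]
```

The button top actually sits at 77 mm, so 70.6 mm with a hard 35 N stop is the full 6 mm travel. Releasing.

Emit:
play_rows --motion '[{"angular":[0,0,0],"translation":[0,0,-0.15],"jaw":1},{"angular":[0,0,0],"translation":[0,0,-0.3],"jaw":1},{"angular":[0,0,0],"translation":[0,0,-0.6],"jaw":1},{"angular":[0,0,0],"translation":[0,0,-0.8],"jaw":1},{"angular":[0,0,0],"translation":[0,0,-0.8],"jaw":1},{"angular":[0,0,0],"translation":[0,0,0],"jaw":1},{"angular":[0,0,0],"translation":[0,0,0],"jaw":1}]'

```text
clock: 21.75
eef_pos: [0.4827, 0.1387, 0.1746]
tcp_rot: [[-0.995, 0.097, 0.0], [0.097, 0.995, 0.0], [-0.0, 0.0, -1.0]]
force: [-0.9, -0.4, 0.4]
width: 0.0
grasp_force: 0.0
```

Run:
```python
from h import *
snap('wrist','w10'); snap('scene','s10')
for n in('w10','s10'):
    im,P,ok=cloud(n)
    r=np.hypot(P[...,0]-.4828,P[...,1]-.1380); z=P[ok&(r<.011)&(P[...,2]<.1)][:,2]
    print(n,'button',len(z),np.median(z) if len(z) else '')
    h=P[ok&(np.hypot(P[...,0]-.507,P[...,1]-.236)<.019)&(P[...,2]<.12)&(P[...,2]>.084)]
    print('head',len(h),np.median(h,0) if len(h) else '')
im,P,ok=cloud('s10'); i0,P0,ok0=cloud('s0' if False else 'scene0')
for Q,o in((P,ok),(P0,ok0)):
    b=Q[o&(Q[...,2]>.1)&(Q[...,2]<.19)&(Q[...,0]>.55)&(Q[...,0]<.85)&(Q[...,1]<.0)&(Q[...,1]>-.25)]; print('bottle',len(b),np.median(b,0),b[:,2].max())
s=observe(); print(s['eef_pos'],s['force'],s['clock'])
```

```text
w10 button 418 0.07740918400766725
head 686 [0.5062 0.2355 0.0911]
s10 button 43 0.07618237012279969
head 66 [0.5062 0.2351 0.0898]
bottle 707 [ 0.7593 -0.0914  0.1218] 0.17113991355023897
bottle 700 [ 0.7592 -0.0914  0.1221] 0.17171000222149546
[0.482  0.1384 0.1732] [-0.0468  0.7067  0.4814] 21.85
```

The button is up again, the probe is home, the bottle hasn't moved and the arm is clear.

```bash
python3 -c "
from station import sign_off
print(sign_off())"
```

```text
the job is handed in; nothing more can be done
None
```

The job is handed in at about 22 s: the probe stands fully home in the terminal, the button was pressed to its stop (about 35 N) and came back up, and the glue bottle was not touched; I viewed 11 pictures, one over the limit of 10.

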